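Nudge the vial plate onto its locating pins

ROBOT

A 6-joint arm with a two-finger parallel gripper is mounted at the origin on a cart in front of the work surface, level with it; the furniture and walls round the work are solid. World frame = base frame: x ahead of the robot, y to its left, z up, the work surface at z = 0. Lengths are in mm, angles in rad, forces in N, time in s.
With the tool pointing down it reaches from about 250 to 850 mm from the base axis. Payload 12.5 kg.
Tool frame: the origin (TCP) lies between the finger pads; the fingertips stand 22 mm ahead of it and the grasp point (between the pads) lies 3 mm ahead of it (tips_ahead is the distance from the TCP to the fingertips, in mm); z points along the fingers, y is the direction in which the jaws open and shut (so a half turn about z gives the same grasp; the last joint's range is limited). The gripper opens to 93 mm and grips with 3 to 60 N. Pads are 15 mm wide; open, the fingers measure 128 mm over their backs; the gripper's body (75 mm by 188 mm) begins 65 mm behind the grasp point.
Start: joints at [-1.362, 0.351, 1.652, -0, 1.139, -0.085], TCP at [159.295, -526.412, 240.633] pointing down, gripper open.
Joint ranges: [-2.75, 2.75], [-0.79, 2.1], [0.01, 2.65], [-1.57, 4.71], [0.07, 3.14], [-2.87, 2.87]. Speed limits (rad/s): [2.22, 2.22, 2.79, 3.14, 3.14, 3.14].

INTERFACE

Orientations are given as a unit quaternion [x, y, z, w].
In Python, from plant import * gives the robot as it stands. Calls block until the motion is done:
- move_to(position, orientation): joint-space move of the TCP to a pose.
- movel(position, orientation=None, speed=150): straight line of the TCP; orientation=None keeps the orientation; speed is the mean speed in mm/s.
- move_joints(angles): joint-space move.
- grip(opening): finger opening in mm; the grip force is fixed at half the most; returns when the fingers have stopped.
- wait(seconds).
- solve_ik(position, orientation): joint angles nearest the present ones, or None.
- get_image(name): name is "scene" or "top" or "wrist"; returns the picture (384x512x3 uint8, red, green, blue); there is no depth.
- calibration(name): a dict with "K" (3x3 intrinsics, pixels), "k1" (the pictures are not rectified: a ray, as slopes to the right and down, at radius r is drawn at 1 + k1 r^2 times it, then the intrinsics apply), "world_to_cam" (4x4, takes a point from world to camera coordinates). Camera axes: x right, y down, z forward; pixel columns grow to the right and rows downward; lengths in mm; the calibration is good to about 2 mm. A picture is of the moment at which its call begins: read the wrist's pose just before it. calibration takes no time and is no camera call; for the wrist camera it gives the pose at the moment of the call.
A pose or a line that the arm cannot do raises IKError and nothing moves.
- finish_job(): hands the job in, once; it reports no verdict.
Trained networks look in the newest picture that a camera, given by its name, has taken for a name from the list of things; names that differ only in an ending like _2 or _b are one class to them, and where a whole thing is asked for, a point or a joint stands for the part that bears it (a point fixed in the world has none). Each returns a list of dicts, best first, with "conf" (0 to 1); they miss things now and then, are a little off and sometimes report something else, mostly with a low value. They report only what shows in the picture. A call takes as long as a camera call.
- find_in(camera, target): "box" ([centre column, centre row, width, height] in pixels, round what is visible of it).
- landmark_of(camera, target): "xy" ([column, row] in pixels: a listed point, or the origin of a listed thing).
Readings, each from a call of its own:
- read_clock(): time.
- read_q(): joint angles.
- read_qvel(): joint speeds.
- read_tau(): joint torques, N m.
- read_ee_pos(): TCP position.
- read_tool_rot(): TCP orientation.
- read_force(): force on the tool from outside, world axes, zero at the start.
- read_torque(): the same for the moment, N m.
- read_width(): finger opening in mm.
Only numpy, scipy, OpenCV 4.12 (cv2) and the standard library are available. Lean on these libraries where they do the work, as an engineer would, in place of code of your own. Each camera call takes 0.05 s, during which the arm holds its last target. There are 200 camera calls.

TASK

The blue vial plate has been left short of its place in the aluminium fixture. Without picking it up, nudge it with the fingertips back to the fence and along it to the right until both its holes drop over the two steel pins and it lies flat down on the fixture. Leave the vials and flasks standing round it alone, and take the hand away.

Things in the scene. Friction and masses are not known exactly. Their poses are not given: they have to be found in the camera images.
- fixture: Fixed aluminium fixture, 215 mm long; origin on the bench surface, under the centre of the seated plate. Its x points away from the robot to the fence, its y to the left along the fence (yaw varies by up to 14 degrees either way). Its deck, a slab whose top is 12 mm above the bench, spans x = -57 to +61, y = -85.5 to +129.5 mm and is open but for fence, skids and pins.
- fence_face (a point): top front edge of the fence, the upright bar along the fixture's far side: front face at x = +45.8 mm in the fixture's frame, top 42 mm above the bench, y = -80 to +124 mm
- channel (a point): middle of the 50 mm wide channel, on the deck (z = 12 mm), between the two dark steel skids at the fixture's left end; here a finger fits behind the plate's left edge. Skids: |x| = 25 to 45, y = 66.5 to 126.5 mm in the fixture's frame, tops 22 mm above the bench.
- pin_near (a point): foot (on the deck) of the locating pin nearer the robot, at x = -24, y = -18 mm, z = 12 mm in the fixture's frame. Pin 12 mm in diameter, 9.5 mm tall, the top 4 mm coned down to 6 mm; its tip is about level with the skids' tops.
- pin_far (a point): foot of the other, equal locating pin, at x = +24, y = -18 mm, z = 12 mm in the fixture's frame
- vial_plate: Loose blue plastic plate, 90 (its x) x 130 (its y) x 12 mm, about 0.25 kg, two blind pockets in its left half; origin at the centre of its underside. It starts level, 22 mm above the bench, on the skids and the pin tips, 16 to 36 mm too far left, 3 to 10 mm short of its place towards the fence, turned up to 3 degrees. Seated, its frame is 12 mm above the fixture's origin, same yaw.
- left_edge (a point): middle of the plate's left edge face, at y = +65 mm in its frame, half way up; this edge overhangs the channel. Seated, it lies 1.5 mm right of the skids' ends.
- hole_near (a point): centre of the plate's hole nearer the robot, at its underside; hole 15 mm wide, right through, at x = -24, y = -18 mm in the plate's frame
- hole_far (a point): centre of the plate's other, equal hole, at x = +24, y = -18 mm in the plate's frame
- hood_lip (a point): middle of the lower front edge of the hood's slanting visor, fixed above and behind the work; the edge runs level along y from about y = -0.30 to +0.52 m. Keep the wrist and forearm clear of it: stay low over the fixture.
- hood_wall (a point): front foot of the hood's right side wall on the bench, fixed. The upright wall runs back from here, its front edge leaning back towards the visor at 0.47 m; the left wall stands likewise at y = +0.51 m. Bring the arm in from the front, between the walls.
- vial_right: small white vial with a blue cap, about 31 mm across and 56 mm tall, standing just right of the fixture (bystander); origin at the centre of its base
- vial_left: small white vial with a blue cap, about 30 mm across and 58 mm tall, standing left of the fixture (bystander); origin at the centre of its base
- vial_amber: amber vial with a grey crimped cap, 39 mm across and 77 mm tall, standing left of the fixture and further back (bystander); origin at the centre of its base
- flask_left: white plastic flask, 54 x 78 x 124 mm, standing well to the left (bystander); origin at the centre of its base
- flask_right: white plastic flask, 55 x 79 x 121 mm, standing well to the right (bystander); origin at the centre of its base

How it is judged (in metres and radians):
At the end, for the whole second after the job is handed in: Both holes of the plate are over their own pins (centres within 3 mm), the underside at the holes is within 2 mm of the deck, the plate lies flat (within 0.03 rad) and is at rest (horizontal distance between hole_near and pin_near below 0.003 m and horizontal distance between hole_far and pin_far below 0.003 m and z of each of hole_near, hole_far in the frame of fixture below 0.014 m and angle between vial_plate's own z axis and vertical below 0.03 rad and linear speed of vial_plate below 0.01 m/s); the robot touches nothing.
It fails at once if the plate is lifted: its underside rises more than 10 mm above the skids' tops (z of vial_plate in the frame of fixture above 0.032 m).
It fails at once if the plate is tipped up by more than 0.3 rad (angle between vial_plate's own z axis and vertical above 0.3 rad).
It fails at once if a bystanding vial or flask is moved by more than 20 mm or knocked over (distance of any of vial_right, vial_left, vial_amber, flask_left, flask_right from where it was at the start of the episode above 0.02 m or angle between any of vial_right, vial_left, vial_amber, flask_left, flask_right's own z axis and vertical above 0.3 rad).
It also fails if it takes over 38 s, if anything falls off the work surface, if the arm or the gripper's body presses on something with over 40 N, if the wrist force passes 120 N, or if a joint passes its speed limit or range.

## Working session

There is one attempt and no reset: what is moved stays moved. The work goes in short steps, each a Python script; the robot and the scene stay as the last script left them, time stands still between calls to the robot, and variables do not carry over. Pictures are saved under pics/ and viewed, about 8 in all and at most 12, crops included, and the job is handed in when it is done.

```bash
ls; mkdir -p pics; cat > h.py <<'E'
from plant import *
import numpy as np, cv2
def cam(n):
    c=calibration(n); return np.array(c["K"]),c["k1"],np.array(c["world_to_cam"])
def proj(P,c):
    K,k1,T=c; P=np.atleast_2d(P); q=P@T[:3,:3].T+T[:3,3]; s=q[:,:2]/q[:,2:]
    s=s*(1+k1*(s**2).sum(1,keepdims=True)); return s@K[:2,:2].T+K[:2,2]
def unproj(xy,z,c):
    K,k1,T=c; d=np.linalg.solve(K,[xy[0],xy[1],1])[:2]; s=d.copy()
    for _ in range(20): s=d/(1+k1*(s@s))
    R=T[:3,:3]; o=-R.T@T[:3,3]; v=R.T@np.array([s[0],s[1],1]); return o+v*(z-o[2])/v[2]
def save(n,im): cv2.imwrite(n,im[:,:,::-1])
Z=dict(fence_face=42,channel=12,pin_near=12,pin_far=12,left_edge=28,hole_near=22,hole_far=22,vial_plate=22,fixture=0,vial_right=0,vial_left=0,vial_amber=0,flask_left=0,flask_right=0)
def look(n,names):
    c=cam(n)
    for t in names:
        r=landmark_of(n,t)
        for d in r[:2]: print(n,t,round(d["conf"],2),np.round(d["xy"],1),np.round(unproj(np.array(d["xy"],float),Z[t],c)[:2],1))
E
python3 - <<'E'
from h import *
for n in("scene","top"):
    save(f"pics/{n}0.png",get_image(n)); look(n,Z)
    T=cam(n)[2]; print(n,-T[:3,:3].T@T[:3,3])
print(read_clock(),read_tool_rot())
E
```

```text
pics
scene fence_face 0.93 [252.3 253.2] [542.8 104.3]
scene fence_face 0.72 [216.8 277.8] [566.8 279.4]
scene channel 0.91 [252.2 272.3] [504.9 162.9]
scene pin_near 0.97 [275.2 257.2] [481.5  46. ]
scene pin_far 0.58 [262.8 251.7] [537.9  41.6]
scene left_edge 0.72 [251.1 265. ] [519.  148.2]
scene hole_near 0.94 [268.4 256.4] [498.1  66.6]
scene hole_far 0.65 [259.9 252.3] [537.6  62.1]
scene vial_plate 0.87 [256.7 260.5] [520.7 109.7]
scene vial_plate 0.73 [261.2 253.9] [528.3  67.8]
scene fixture 0.9 [265.  256.7] [523.2  49.7]
scene fixture 0.23 [235.4 289.8] [510.3 255.7]
scene vial_right 0.41 [289.6 239.8] [499.4 -96.3]
scene vial_right 0.18 [250.1 261.7] [553.2 104.4]
scene vial_left 0.63 [320.5 222.4] [ 451.7 -280.6]
scene vial_left 0.44 [266.7 255.2] [522.7  38.5]
scene vial_amber 0.69 [218.6 279.6] [589.2 244.9]
scene vial_amber 0.21 [287.3 238.5] [511.6 -99.4]
scene flask_left 0.36 [259.1 251.8] [558.3  35.6]
scene flask_right 0.74 [273.2 253.5] [507.7  16.4]
scene flask_right 0.57 [267.2 218.2] [ 661.4 -189.9]
scene [-105.28460194 1054.33457627  882.66444887]
top fence_
[... 199 characters left out ...]
16.9] [487.4  51.9]
top pin_far 0.6 [266.4 202.9] [546.7  40.4]
top left_edge 0.8 [241.  205.5] [535.5 147.4]
top hole_near 0.69 [258.4 216.1] [490.8  74.6]
top hole_far 0.74 [258.4 205.9] [533.7  74.4]
top vial_plate 0.67 [257.3 207.9] [525.3  79.1]
top fixture 0.63 [343.6 225.3] [ 449.6 -288.2]
top fixture 0.56 [262.6 210.5] [514.9  56.7]
top vial_right 0.5 [298.8 209.3] [519.1 -97.8]
top vial_left 0.4 [217.4 213.5] [503.2 249.8]
top vial_amber 0.38 [216.8 196.8] [574.7 252.6]
top flask_left 0.57 [176.6 200.6] [559.4 425.9]
top flask_right 0.75 [320.6 176.2] [ 660.7 -193.7]
top [ 460.16267822   66.15867691 1613.82726556]
1.5 [ 9.89230993e-01  1.46362706e-01  9.85964665e-06 -2.67981634e-05]
```

```bash
python3 - <<'E'
from h import *
a=cv2.imread("pics/scene0.png")[190:330,160:360]; b=cv2.imread("pics/top0.png")[140:280,150:350]
cv2.imwrite("pics/a.png",np.vstack([cv2.resize(a,None,fx=4,fy=4,interpolation=2)[:,:], cv2.resize(b,None,fx=4,fy=4,interpolation=2)])[:, :][::1] if 0 else np.hstack([cv2.resize(a,(400,280),interpolation=2),cv2.resize(b,(400,280),interpolation=2)]))
K,k1,T=cam("wrist"); print(K,k1); o=-T[:3,:3].T@T[:3,3]; print(o,T[:3,:3])
for n in("scene","top"):
    r=landmark_of(n,"hood_lip"); print(r[:1])
    if r: print(unproj(np.array(r[0]["xy"],float),470,cam(n)))
E
```

```text
[[269.45375762   0.         250.48884401]
 [  0.         269.45375762 194.61411237]
 [  0.           0.           1.        ]] -0.02845565563436416
[ 240.32497171 -501.59339563  385.39546542] [[ 2.89808136e-01 -9.57084708e-01 -3.25378823e-04]
 [-9.12411064e-01 -2.76383444e-01  3.01857984e-01]
 [-2.88993590e-01 -8.71840203e-02 -9.53352847e-01]]
[{'xy': [232.5, 137.0], 'conf': 0.78}]
[605.11744943 110.23832262 470.        ]
[{'xy': [243.8, 175.4], 'conf': 0.94}]
[606.24155757 116.0127511  470.        ]
```

View pics/a.png

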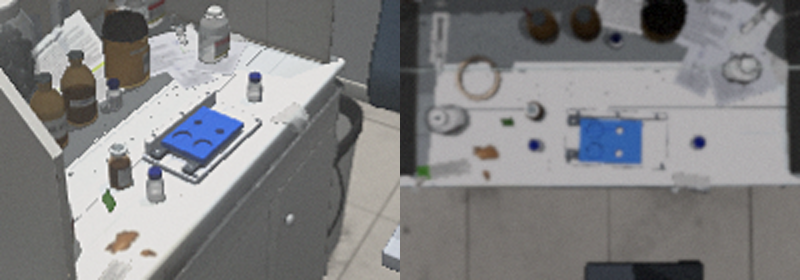

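```bash
python3 - <<'E'
from h import *
r=landmark_of("top","hood_wall"); print(r[:1], unproj(np.array(r[0]["xy"],float),0,cam("top")) if r else 0)
q=[1,0,0,0]
move_to([270,-230,250],q); move_to([440,80,240],q); grip(0)
print(read_clock(),read_q(),read_ee_pos(),read_width())
wait(0.3)
im=get_image("wrist"); c=cam("wrist"); np.save("c1.npy",np.array([c[0],c[2][:3,:3]])); 
look("wrist",["fence_face","channel","pin_near","pin_far","left_edge","hole_near","hole_far","vial_plate","fixture","vial_right","vial_left","vial_amber"])
save("pics/w1.png",im)
import pickle; pickle.dump(c,open("c1.pkl","wb"))
E
```

```text
[{'xy': [342.8, 225.3], 'conf': 0.56}] [ 449.63243345 -284.73260971    0.        ]
5.6333 [ 7.56807765e-02  1.62884656e-01  1.90354128e+00 -7.05311815e-06
  1.07523419e+00  1.64647399e+00] [439.98009015  79.99364781 239.97898318] 0.6957201142192214
wrist fence_face 0.78 [258.1  73.2] [565.6  71.5]
wrist fence_face 0.69 [282.1 134.6] [494.7  40.9]
wrist channel 0.68 [193.3 114.6] [518.3 156.5]
wrist pin_near 0.93 [283.1 137. ] [488.9  36. ]
wrist pin_far 0.81 [284.   96.3] [541.3  36.7]
wrist left_edge 0.74 [192.7 116.5] [516.2 154.2]
wrist hole_near 0.77 [257.1 136.1] [491.   71.7]
wrist hole_far 0.6 [257.3  95. ] [542.3  71.8]
wrist vial_plate 0.88 [244.3 119.5] [512.2  88.5]
wrist vial_plate 0.45 [192.8 113.9] [519.3 155.1]
wrist fixture 0.69 [268.3 116. ] [516.1  55.9]
wrist vial_right 0.83 [376.4 118.8] [513.1 -94.1]
wrist vial_left 0.56 [128.3 120.8] [510.3 250.1]
wrist vial_amber 0.62 [124.1  67. ] [579.1 246.9]
```

View pics/w1.png

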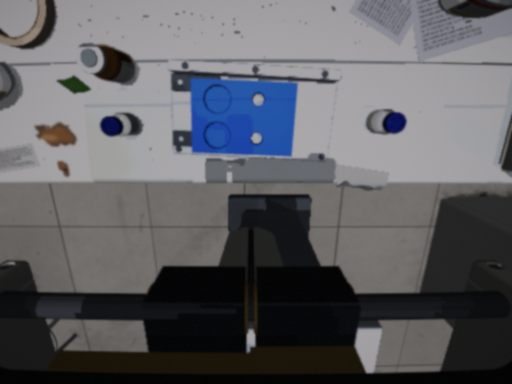

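```bash
python3 - <<'E'
import cv2
cv2.imwrite("pics/w1z.png",cv2.resize(cv2.imread("pics/w1.png")[55:195,160:350],(760,560),interpolation=cv2.INTER_CUBIC))
E
```

```text
(no output)
```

View pics/w1z.png

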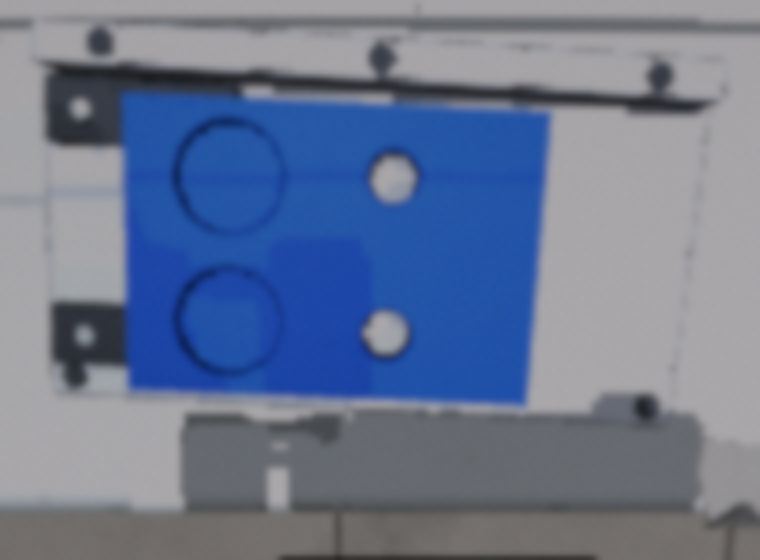

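```bash
python3 - <<'E'
from h import *
import pickle
c=pickle.load(open("c1.pkl","rb"))
from scipy.optimize import least_squares
def U(p,z): return unproj(np.array([p[0]/4+160-.375,p[1]/4+55-.375]),z,c)[:2]
def fit(obs,x0):
    f=lambda v:[ (np.array([[np.cos(v[2]),-np.sin(v[2])],[np.sin(v[2]),np.cos(v[2])]])@m[:2]+v[:2]-w)[None] for m,w in obs]
    r=least_squares(lambda v:np.ravel([a for a in f(v)]),x0); print(np.round(r.x,3),np.degrees(r.x[2]),np.round(r.fun.reshape(-1,2),1).tolist()); return r.x
pl=[((45,65),(122,92)),((45,-65),(550,113)),((-45,-65),(525,405)),((-45,65),(130,390))]
P=fit([(np.array(m),U(p,34)) for m,p in pl],[520,85,0])
a,b=U((35,62),42),U((705,103),42); print("fence",a,b,np.degrees(np.arctan2(a[0]-b[0],a[1]-b[1])))
fx=[((45,126.5),(47,72),22),((25,126.5),(49,144),22),((-25,126.5),(52,303),22),((-45,126.5),(54,362),22),((-57,-85.5),(671,396),12),((-57,129.5),(57,396),12),((45.8,124),(40,64),42),((45.8,-80),(700,104),42)]
F=fit([(np.array(m),U(p,z)) for m,p,z in fx],[520,50,0])
d=P[:2]-F[:2];s,k=np.sin(F[2]),np.cos(F[2]); print("plate in fixture",k*d[0]+s*d[1],-s*d[0]+k*d[1],np.degrees(P[2]-F[2]))
E
```

```text
[ 5.13962e+02  9.03060e+01 -4.10000e-02] -2.344498574497128 [[-0.2, 0.1], [0.5, -0.3], [-0.4, -0.4], [0.0, 0.6]]
fence [569.2614748  176.75471886] [558.09757244 -20.74457421] 3.2352749857260115
[ 5.19816e+02  5.59910e+01 -3.00000e-02] -1.6907165882179618 [[-0.4, 2.2], [0.7, 1.7], [0.0, 0.1], [-0.7, -0.2], [-6.0, -1.5], [0.4, 0.3], [0.5, 3.3], [5.4, -6.0]]
plate in fixture -6.863532357465021 34.127302963343865 -0.6537819862791661
```

```bash
cat >> h.py <<'E'
F=np.array([516.5,55,np.radians(-3.2)])
def W(x,y,z): s,k=np.sin(F[2]),np.cos(F[2]); return [F[0]+k*x-s*y,F[1]+s*x+k*y,z]
def Q(dyaw=0): p=(F[2]+dyaw)/2; return [np.cos(p),np.sin(p),0,0]
def fr(): 
    f=np.array(read_force()); s,k=np.sin(F[2]),np.cos(F[2]); return np.array([k*f[0]+s*f[1],-s*f[0]+k*f[1],f[2]])
E
python3 - <<'E'
from h import *
grip(60)
move_to(W(-85,33,60),Q()); movel(W(-80,33,40),speed=100)
print(read_clock(),read_ee_pos(),read_width(),fr())
f0=fr()
movel(W(-62,33,40),speed=60)
x=-62
while x<-46:
    x+=1.5; movel(W(x,33,40),speed=20); f=fr()-f0; print(x,np.round(f,1),round(read_clock(),2))
    if abs(f[0])>8: break
wait(.2)
save("pics/w2.png",get_image("wrist"))
print(read_torque(),read_clock())
E
```

```text
8.7583 [439.0055055   92.39649805  40.79385817] 60.22871751670685 [ 0.76705959  0.12546612 -0.14672294]
-60.5 [-1.4  0.7  0.8] 9.46
-59.0 [-1.1 -0.3 -0. ] 9.71
-57.5 [-1.7  0.4 -0.3] 9.96
-56.0 [-1.2 -0.1 -0.8] 10.21
-54.5 [-1.5 -0.  -1. ] 10.46
-53.0 [-5.2 -0.1  1.6] 10.71
-51.5 [-10.8   0.8   5.8] 10.96
[0.34647105 1.7433768  0.32686684] 11.2083
```

```bash
python3 - <<'E'
from h import *
movel(W(-66,33,40),speed=80); movel(W(-70,40,115),speed=200); grip(0)
q=Q(np.pi/2)
move_to(W(0,124,115),q); print(read_q(),read_clock())
movel(W(0,122,39),speed=100); f0=fr(); print(np.round(read_ee_pos(),1),W(0,122,39),f0)
movel(W(0,112,39),speed=60)
y=112
while y>82:
    y-=5; movel(W(0,y,39),speed=40); f=fr()-f0; print(y,np.round(f,1))
    if abs(f).max()>10: break
c=cam("wrist"); save("pics/w3.png",get_image("wrist"))
import pickle; pickle.dump(c,open("c3.pkl","wb")); print(read_clock())
look("wrist",["hole_near","hole_far","pin_near","pin_far"])
E
```

```text
[ 2.44790507e-01  5.17230602e-01  1.74903290e+00 -3.97591804e-05
  8.75617137e-01  3.02117659e-01] 14.4083
[523.7 176.9  39.5] [np.float64(523.310223609166), np.float64(176.8097732302017), 39] [-0.46214374 -0.05930846 -0.14189237]
107 [0.2 0.2 1.5]
102 [ 0.1 -0.6 -0.3]
97 [ 1.4  0.1 -0.5]
92 [-0.   0.3  0.3]
87 [ 1.1 -0.4  1.1]
82 [ 0.7  0.2 -0.1]
17.3333
```

View pics/w3.png

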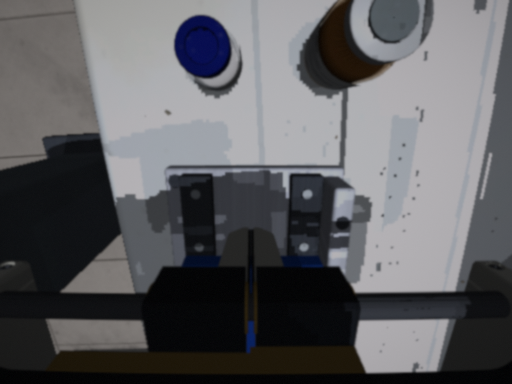

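```bash
python3 - <<'E'
from h import *
f0=fr(); y=82
while y>68:
    y-=1; movel(W(0,y,39),speed=15); f=fr()-f0; print(y,np.round(f,1),round(read_clock(),2))
    if abs(f).max()>8: break
get_image("scene"); get_image("top"); look("scene",["hole_near","pin_near","vial_plate","left_edge"]);look("top",["hole_near","vial_plate","left_edge"])
E
```

```text
81 [-0.9  1.6 -0.3] 17.78
80 [-0.1  1.8 -1.2] 18.03
79 [-1.2 -0.1 -1.2] 18.28
78 [-1.6 -0.8  0.2] 18.53
77 [-1.1  0.7  0.8] 18.78
76 [-1.3  0.5 -0. ] 19.03
75 [-0.7  1.6  1. ] 19.28
74 [-0.3  1.7 -0.3] 19.53
73 [-0.4  6.1 -0.5] 19.78
72 [-0.7 12.3 -0. ] 20.03
scene hole_near 0.82 [273.  254.3] [490.5  46.8]
scene pin_near 0.86 [274.7 253. ] [496.2  24.8]
scene pin_near 0.53 [250.8 272. ] [509.9 164.2]
scene vial_plate 0.55 [263.7 256.5] [512.2  76.3]
scene left_edge 0.74 [254.6 261.1] [520.8 123.1]
top hole_near 0.58 [267.1 219.4] [476.7  38.2]
top vial_plate 0.69 [265.  208.1] [524.2  46.6]
```

```bash
python3 - <<'E'
from h import *
import pickle
movel(W(0,80,39),speed=80); movel(W(0,100,110),speed=200)
move_to([440,55,200],Q()); wait(.3)
c=cam("wrist"); im=get_image("wrist"); pickle.dump(c,open("c4.pkl","wb")); save("pics/w4.png",im)
cv2.imwrite("pics/w4z.png",cv2.resize(im[20:180,150:360,::-1],(787,600),interpolation=cv2.INTER_CUBIC))
print(read_clock())
E
```

```text
22.85
```

View pics/w4z.png

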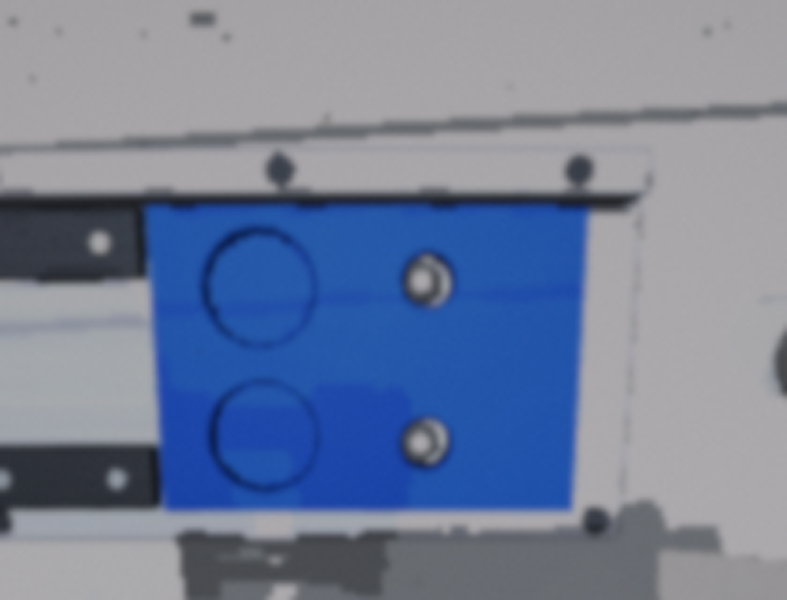

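```bash
python3 - <<'E'
from h import *
import pickle
c=pickle.load(open("c4.pkl","rb"))
U=lambda p,z:unproj(np.array([p[0]/3.748+150-.37,p[1]/3.75+20-.37]),z,c)[:2]
for z in(24,34):
    a,b,d,e=[U(p,z) for p in((145,204),(588,204),(572,510),(165,510))]
    n=np.linalg.norm; print(z,[round(n(v),1) for v in(a-b,e-d,a-e,b-d)],np.round((a+b+d+e)/4,1))
E
```

```text
24 [np.float64(130.0), np.float64(129.8), np.float64(90.3), np.float64(90.2)] [517.1  54.5]
34 [np.float64(125.9), np.float64(125.7), np.float64(87.4), np.float64(87.4)] [517.4  54.3]
```

```bash
python3 - <<'E'
from h import *
print(read_force(),read_clock()); finish_job()
E
```

```text
[ 0.17198011 -0.20373952 -0.17719837] 22.85
the job is handed in; nothing more can be done
```

The plate is seated on both pins and flat on the fixture. I handed the job in at 22.9 s of the 38 s allowed.

- **Pushes:** I nudged the plate to the fence with both fingertips, and the contact force there rose to about 11 N. With the gripper closed, I then pushed it right from the channel. The side force rose to about 12 N at the position expected for a seated plate. I then took the hand away.
- **Last checks:** The final wrist picture shows both pins inside their holes and the plate parallel to the fence. At seated height its edges measure 130.0, 129.8, 90.3 and 90.2 mm. At the unseated height they would come out about 4 and 3 mm too short. Its centre is about 1 mm from my estimate of the fixture's centre, and the tool force was about zero.
- **Not fully checked:**
  - The coarse scene and top camera networks gave hole and plate positions off by up to about 20 mm. I relied on the wrist camera and the contact forces instead.
  - I did not re-measure the vials and flasks. The hand kept well clear of them.

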